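Put four mixed-up specimen vials back on their own colour pads

ROBOT

A 7-joint arm with a two-finger parallel gripper is mounted at the origin on the work surface. World frame = base frame: x ahead of the robot, y to its left, z up, the work surface at z = 0. Lengths are in m, angles in rad, forces in N, time in s.
With the tool pointing down it reaches from about 0.35 to 0.775 m from the base axis. Payload 3.1 kg.
Tool frame: the origin (TCP) lies midway between the tips of the shut fingers; the grasp point (between the pads) lies 19 mm behind it; z points along the fingers, y is the line along which they close (so a half turn about z gives the same grasp; the last joint's range is limited). The gripper opens to 85 mm and grips with 20 to 120 N. Pads are 22 mm wide; open, the fingers measure 114 mm over their backs; the gripper's body (76 mm by 85 mm) begins 54 mm behind the grasp point. The pads swing forward as they close: fully open they stand 13 mm farther back than shut.
Start: joints at [-1.366, 0.311, 0.014, 1.512, -0.004, 1.319, -0.027], TCP at [0.134, 0.533, 0.231] pointing down, gripper open.
Joint ranges: [-2.7, 2.7], [-0.3, 1.91], [-1.27, 1.3], [0.12, 2.57], [-1.44, 4.58], [0.2, 2.03], [-3.05, 3.05]. Speed limits (rad/s): [2.79, 2.79, 3.14, 3.14, 3.14, 3.14, 3.14].

INTERFACE

Orientations are given as a unit quaternion [w, x, y, z].
In Python, from plant import manip, imaging, sensors gives the robot as it stands. Calls block until the motion is done:
- manip.move_to(position, orientation): joint-space move of the TCP to a pose.
- manip.move_l(position, speed=0.15, frame=None, stop_force=None): straight line of the TCP; frame=None keeps the orientation; speed is the mean speed in m/s. With stop_force (N) it stops when the force on the tool has changed by that much, and returns True; else False.
- manip.move_j(angles): joint-space move.
- manip.grip(opening, squeeze=None): finger opening in m; squeeze is the grip in N (None keeps the last); returns when the fingers have stopped.
- manip.dwell(seconds).
- manip.inverse_kinematics(position, orientation): joint angles nearest the present ones, or None.
- imaging.get_image(name): name is "scene" or "top"; returns (picture, depth): 480x640x3 uint8, blue, green, red; 480x640 float32, m along the optical axis (not along the pixel's ray), 0 where there is no reading.
- imaging.calibration(name): a dict with "intrinsics" (3x3 intrinsics, pixels), "rvec" (rotation vector, rad) and "tvec" (3), from world to camera coordinates, as OpenCV has them. Camera axes: x right, y down, z forward; pixel columns grow to the right and rows downward; lengths in m; the calibration is good to about 2 mm. A picture is of the moment at which its call begins. calibration takes no time and is no camera call.
A pose or a line that the arm cannot do raises manip.PlanningError and nothing moves.
- manip.hand_in(): hands the job in; it is judged then, once.
Readings, each from a call of its own:
- sensors.read_time(): time.
- sensors.read_joint_pos(): joint angles.
- sensors.read_joint_velocities(): joint speeds.
- sensors.read_joint_efforts(): joint torques, N m.
- sensors.read_ee_pos(): TCP position.
- sensors.read_tcp_rot(): TCP orientation.
- sensors.read_wrist_force(): force on the tool from outside, world axes, zero at the start.
- sensors.read_wrist_torque(): the same for the moment, N m.
- sensors.read_grip_width(): finger opening in m.
- sensors.read_grasp_force(): force on a finger pad.
Only numpy, scipy, OpenCV 4.12 (cv2) and the standard library are available. Lean on these libraries where they do the work, as an engineer would, in place of code of your own. Each camera call takes 0.05 s, during which the arm holds its last target. There are 200 camera calls.

TASK

The four specimen vials beside the microtome have been left on each other's pads: put every vial upright in the middle of the pad that has the colour of its cap. Use the empty grey pad to park a vial on while you make room; never let a coloured-cap vial touch the bench or tip over, and leave the grey pad empty at the end. Do not move the knife in its holder that stands among the pads.

Things in the scene. Friction and masses are not known exactly. Their poses are not given: they have to be found in the camera images.
- vial_red: specimen vial with a red cap: upright clear glass cylinder, 28 mm diameter, 60 mm tall overall (glass 45 mm with a white paper band, then the 15 mm red cap, also 28 mm in diameter), about 40 g, stiff. Origin at the centre of its underside, z up; round, so yaw does not matter. At the start it stands on a pad of another colour.
- vial_yellow: specimen vial with a yellow cap: upright clear glass cylinder, 28 mm diameter, 60 mm tall overall (glass 45 mm with a white paper band, then the 15 mm yellow cap, also 28 mm in diameter), about 40 g, stiff. Origin at the centre of its underside, z up; round, so yaw does not matter. At the start it stands on a pad of another colour.
- vial_green: specimen vial with a green cap: upright clear glass cylinder, 28 mm diameter, 60 mm tall overall (glass 45 mm with a white paper band, then the 15 mm green cap, also 28 mm in diameter), about 40 g, stiff. Origin at the centre of its underside, z up; round, so yaw does not matter. At the start it stands on a pad of another colour.
- vial_blue: specimen vial with a blue cap: upright clear glass cylinder, 28 mm diameter, 60 mm tall overall (glass 45 mm with a white paper band, then the 15 mm blue cap, also 28 mm in diameter), about 40 g, stiff. Origin at the centre of its underside, z up; round, so yaw does not matter. At the start it stands on a pad of another colour.
- pad_red: red round flat pad fixed to the bench, 76 mm diameter, 10 mm thick, flat top without a rim. Origin at the centre of its underside, on the bench, so a vial standing on it has its underside 10 mm above this origin. Home of the vial with the red cap; another vial stands on it at the start.
- pad_yellow: yellow round flat pad fixed to the bench, 76 mm diameter, 10 mm thick, flat top without a rim. Origin at the centre of its underside, on the bench, so a vial standing on it has its underside 10 mm above this origin. Home of the vial with the yellow cap; another vial stands on it at the start.
- pad_green: green round flat pad fixed to the bench, 76 mm diameter, 10 mm thick, flat top without a rim. Origin at the centre of its underside, on the bench, so a vial standing on it has its underside 10 mm above this origin. Home of the vial with the green cap; another vial stands on it at the start.
- pad_blue: blue round flat pad fixed to the bench, 76 mm diameter, 10 mm thick, flat top without a rim. Origin at the centre of its underside, on the bench, so a vial standing on it has its underside 10 mm above this origin. Home of the vial with the blue cap; another vial stands on it at the start.
- pad_grey: grey round flat pad fixed to the bench, 76 mm diameter, 10 mm thick, flat top without a rim. Origin at the centre of its underside, on the bench, so a vial standing on it has its underside 10 mm above this origin. Spare parking pad, empty at the start.
- knife: fragile knife in its holder, loose on the bench among the pads: dark steel base 50 x 36 x 12 mm with a brass boat 32 x 30 mm on it, 31 mm tall overall, 150 g. Origin at the centre of its underside. Not to be moved. It and the other small clutter (under 70 mm tall) stay at least 90 mm from the pad centres; taller things stand beyond 0.75 m ahead or 0.5 m to the sides.

How it is judged:
On the way:
1. one of the coloured-cap vials is parked upright on the grey pad (within 25 mm of its middle) and let go (((horizontal distance between vial_red and pad_grey below 0.025 m and z of vial_red in the frame of pad_grey between 0.006 and 0.014 m and angle between vial_red's own z axis and vertical below 0.12 rad and linear speed of vial_red below 0.02 m/s and contact force between the fingers and vial_red below 0.05 N) or (horizontal distance between vial_yellow and pad_grey below 0.025 m and z of vial_yellow in the frame of pad_grey between 0.006 and 0.014 m and angle between vial_yellow's own z axis and vertical below 0.12 rad and linear speed of vial_yellow below 0.02 m/s and contact force between the fingers and vial_yellow below 0.05 N) or (horizontal distance between vial_green and pad_grey below 0.025 m and z of vial_green in the frame of pad_grey between 0.006 and 0.014 m and angle between vial_green's own z axis and vertical below 0.12 rad and linear speed of vial_green below 0.02 m/s and contact force between the fingers and vial_green below 0.05 N) or (horizontal distance between vial_blue and pad_grey below 0.025 m and z of vial_blue in the frame of pad_grey between 0.006 and 0.014 m and angle between vial_blue's own z axis and vertical below 0.12 rad and linear speed of vial_blue below 0.02 m/s and contact force between the fingers and vial_blue below 0.05 N))), for 0.2 s.
At the end, for the whole second after the job is handed in: each coloured-cap vial stands upright (within 0.12 rad), at rest and released on the pad of its cap's colour, within 12 mm of the pad's middle (so the grey pad is empty) (horizontal distance between vial_red and pad_red below 0.012 m and z of vial_red in the frame of pad_red between 0.006 and 0.014 m and angle between each of vial_red, vial_yellow, vial_green, vial_blue's own z axis and vertical below 0.12 rad and linear speed of each of vial_red, vial_yellow, vial_green, vial_blue below 0.02 m/s and contact force between the fingers and vial_red below 0.05 N and horizontal distance between vial_yellow and pad_yellow below 0.012 m and z of vial_yellow in the frame of pad_yellow between 0.006 and 0.014 m and contact force between the fingers and vial_yellow below 0.05 N and horizontal distance between vial_green and pad_green below 0.012 m and z of vial_green in the frame of pad_green between 0.006 and 0.014 m and contact force between the fingers and vial_green below 0.05 N and horizontal distance between vial_blue and pad_blue below 0.012 m and z of vial_blue in the frame of pad_blue between 0.006 and 0.014 m and contact force between the fingers and vial_blue below 0.05 N); the robot touches nothing.
It fails at once if a coloured-cap vial touches the bench (its underside drops below the pads' top by more than 6 mm) (height (world z) of any of vial_red, vial_yellow, vial_green, vial_blue below 0.004 m).
It fails at once if a coloured-cap vial tips over (more than 0.6 rad) (angle between any of vial_red, vial_yellow, vial_green, vial_blue's own z axis and vertical above 0.6 rad).
It fails at once if the knife is moved by more than 8 mm or tipped (distance of knife from where it was at the start of the episode above 0.008 m or angle between knife's own z axis and vertical above 0.2 rad).
It also fails if it takes over 134 s, if anything falls off the work surface, if the arm or the gripper's body presses on something with over 40 N, if the wrist force passes 120 N, or if a joint passes its speed limit or range.

## Working session

There is one attempt and no reset: what is moved stays moved. The work goes in short steps, each a Python script; the robot and the scene stay as the last script left them, time stands still between calls to the robot, and variables do not carry over. Pictures are saved under pics/ and viewed, at most 14 in all, crops included, and the job is handed in when it is done.

```bash
mkdir -p pics; ls; python3 - <<'E'
from plant import manip, imaging, sensors
import cv2,numpy as np
for n in("scene","top"):
    p,d=imaging.get_image(n);cv2.imwrite(f"pics/{n}0.png",p);np.save(f"pics/{n}0.npy",d)
    c=imaging.calibration(n);R=cv2.Rodrigues(np.array(c["rvec"],float))[0]
    print(n,c["intrinsics"],-R.T@np.ravel(c["tvec"]),R[2])
print(sensors.read_tcp_rot(),sensors.read_time())
E
```

```text
pics
scene [[573.62981964   0.         315.54085958]
 [  0.         573.62981964 237.68266425]
 [  0.           0.           1.        ]] [ 1.23386338 -0.49124104  0.59262902] [-0.67624108  0.49496606 -0.54562497]
top [[457.92600241   0.         321.57962562]
 [  0.         457.92600241 231.67948688]
 [  0.           0.           1.        ]] [0.4021841  0.0266341  0.89793781] [ 0.18092713 -0.02375324 -0.98320962]
[-8.34488400e-05  1.23042569e-01  9.92400821e-01 -1.06284701e-03] 0.1
```

View pics/scene0.png

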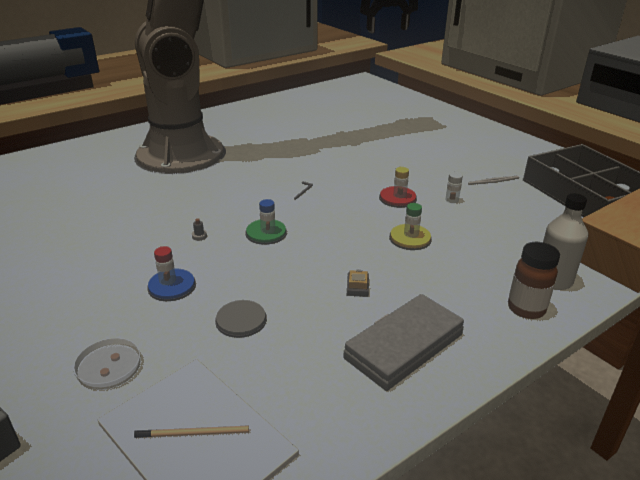

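View pics/top0.png

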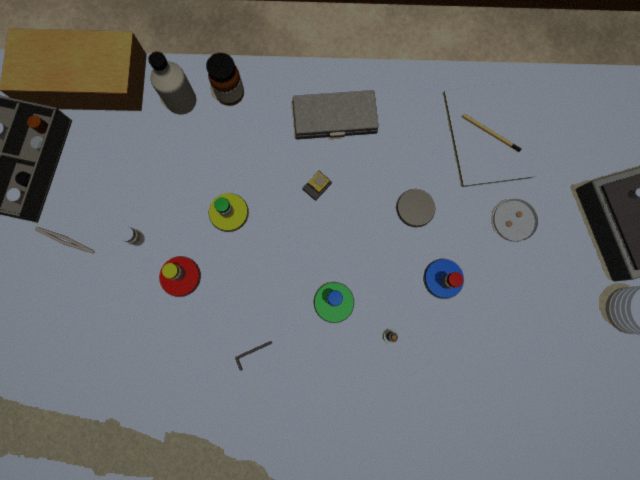

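The top view shows the pads at about red (180,277), yellow (228,212), green (334,302), blue (444,279) and grey (416,208), with the knife at (317,185). The caps form a cycle: yellow cap on the red pad, green on yellow, blue on green, red on blue. Next I'll measure them in both views.

```bash
cat > h.py <<'E'
import cv2,numpy as np
from plant import manip,imaging,sensors
HUE={'red':(174,6),'yellow':(22,34),'green':(45,80),'blue':(100,125)}
def cam(n):
    c=imaging.calibration(n);K=np.array(c["intrinsics"],float)
    return K,np.array(c["rvec"],float),np.ravel(c["tvec"]).astype(float)
def blobs(p,col,boxes=None):
    h=cv2.cvtColor(cv2.GaussianBlur(p,(3,3),0),cv2.COLOR_BGR2HSV);a,b=HUE[col]
    H=h[...,0];m=((H>=a)&(H<=b)) if a<b else ((H>=a)|(H<=b))
    m=(m&(h[...,1]>130)&(h[...,2]>50)).astype(np.uint8)
    n,l,s,c=cv2.connectedComponentsWithStats(m)
    return [(s[i,4],c[i].round(1),cv2.convexHull(np.argwhere(l==i)[:,::-1].astype(np.int32))) for i in range(1,n) if s[i,4]>35]
def tri(uv1,uv2):
    P=[];U=[]
    for n,uv in(("top",uv1),("scene",uv2)):
        K,r,t=cam(n);P.append(np.c_[cv2.Rodrigues(r)[0],t])
        U.append(cv2.undistortPoints(np.array([[uv]],float),K,None).reshape(2,1))
    X=cv2.triangulatePoints(P[0],P[1],U[0],U[1]).ravel();return X[:3]/X[3]
def onplane(n,uv,z):
    K,r,t=cam(n);R=cv2.Rodrigues(r)[0];C=-R.T@t
    d=R.T@np.linalg.inv(K)@[uv[0],uv[1],1];return C+d*(z-C[2])/d[2]
E
python3 - <<'E'
from h import *
for n in("top","scene"):
    p=cv2.imread(f"pics/{n}0.png")
    for c in HUE:
        for a,ce,h in sorted(blobs(p,c),key=lambda b:-b[0])[:6]:
            e=cv2.fitEllipse(h) if len(h)>4 else None
            print(n,c,a,ce,e and np.round(e[0],1),e and np.round(e[1],1))
ims=[cv2.resize(cv2.imread("pics/top0.png")[170:340,140:480],None,fx=2.35,fy=2.35,interpolation=2)]
cv2.imwrite("pics/c1.png",cv2.convertScaleAbs(ims[0],alpha=1.6))
cv2.imwrite("pics/c2.png",cv2.convertScaleAbs(cv2.resize(cv2.imread("pics/scene0.png")[150:350,130:450],None,fx=2.5,fy=2.5,interpolation=2),alpha=1.6))
E
```

```text
top red 918 [181.6 277.7] [179.1 276. ] [38.1 40.2]
top red 169 [454.7 279.5] [454.5 279.5] [13.5 15.3]
top yellow 831 [229.8 213.9] [227.9 211.7] [36.7 38. ]
top yellow 476 [119.2  46.8] [112.7  52.8] [29.8 48.7]
top yellow 191 [170.1 270.5] [170.1 270.5] [14.6 16.1]
top yellow 155 [77.9 56. ] [79.6 56.1] [17.1 22.9]
top yellow 143 [13.5 36.3] [13.7 37.1] [13.2 19.6]
top yellow 94 [14.  80.5] [14.3 80.5] [11.9 16.7]
top green 924 [333.4 302.8] [333.5 301.9] [37.7 38. ]
top green 176 [221.2 204.3] [221.3 204.3] [14.6 14.9]
top blue 867 [440.8 277.6] [443.7 278.2] [37.6 39.2]
top blue 170 [334.5 297.7] [334.5 297.7] [14.4 14.5]
scene red 290 [396.  195.9] [397.7 194.9] [16.  34.2]
scene red 102 [162.2 251.1] [162.2 251.1] [ 8.  14.9]
scene yellow 255 [410.5 236.7] [410.4 234.8] [18.2 37.8]
scene blue 594 [171.2 284.6] [170.6 282.5] [24.9 44.9]
scene blue 111 [71.9 34.8] [71.  34.9] [ 3.9 37.8]
scene blue 51 [266.4 202.9] [266.4 202.8] [ 5.1 11.6]
```

View pics/c1.png

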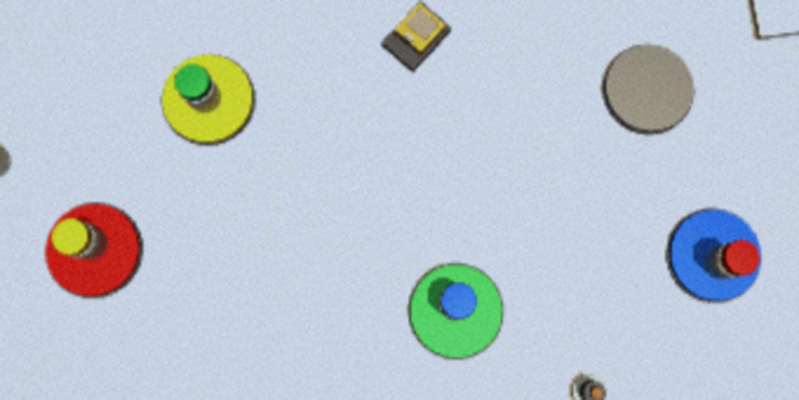

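View pics/c2.png

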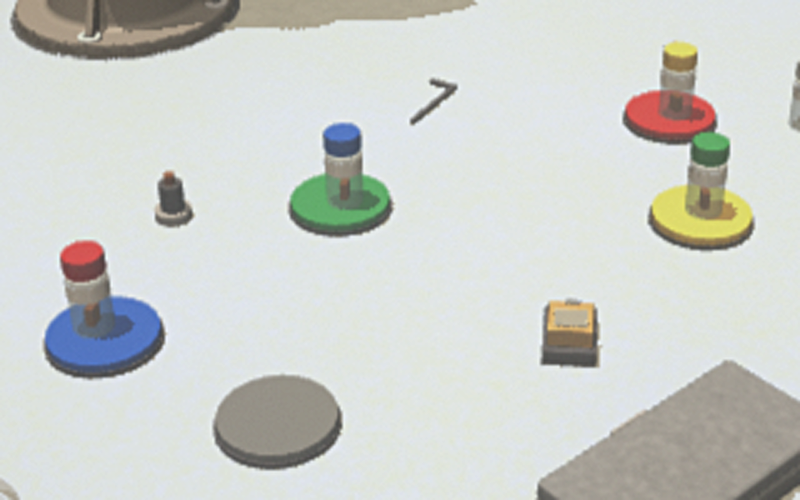

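The crops give clear pad top faces (grey at crop (648,88) in the top view and (278,417) in the scene view) and clear cap top faces, so I'll triangulate from those readings.

```bash
python3 - <<'E'
from h import *
T={'red':((179.5,276),(398.2,195.6)),'yellow':((228.3,211.8),(410.4,234.8)),'green':((333.8,302),(266.2,230.2)),'blue':((443.9,278.2),(171.8,282.4)),'grey':((415.7,207.4),(241.2,316.8)),
'Vyellow':((170.1,270.4),(402,170)),'Vgreen':((221.6,204.6),(414.4,206.8)),'Vblue':((335,297.7),(266.8,202.4)),'Vred':((454.9,279.4),(162.8,249.6)),'knife':((320,182),(358,275))}
d=np.load("pics/top0.npy")
K,r,t=cam("top");R=cv2.Rodrigues(r)[0]
for k,(a,b) in T.items():
    z=.07 if k[0]=='V' else .01
    q=a if k[0]=='V' or k=='grey' else (a[0]+6,a[1]+8)
    D=d[int(q[1])-1:int(q[1])+2,int(q[0])-1:int(q[0])+2];D=np.median(D)
    X=R.T@(np.linalg.inv(K)@[q[0],q[1],1]*D-t)
    w=tri(a,b);print(k,'tri',w.round(4),'plane',onplane("top",a,z)[:2].round(4),onplane("scene",b,z)[:2].round(4),'depth',X.round(4),'r',np.hypot(*w[:2]).round(3))
E
```

```text
red tri [0.4752 0.2794 0.0049] plane [0.4742 0.2772] [0.482  0.2737] depth [0.4592 0.2651 0.0087] r 0.551
yellow tri [0.6036 0.1913 0.0064] plane [0.6023 0.1901] [0.6076 0.1879] depth [0.5866 0.1777 0.0092] r 0.633
green tri [ 0.4291 -0.0199  0.0051] plane [ 0.4288 -0.02  ] [ 0.4361 -0.0235] depth [ 0.4138 -0.0316  0.0104] r 0.43
blue tri [ 0.478  -0.2353  0.0065] plane [ 0.4775 -0.2345] [ 0.4827 -0.2366] depth [ 0.4594 -0.2331  0.0512] r 0.533
grey tri [ 0.6197 -0.1838  0.0048] plane [ 0.6183 -0.1827] [ 0.6252 -0.1864] depth [ 0.6183 -0.1827  0.0101] r 0.646
Vyellow tri [0.4798 0.2791 0.067 ] plane [0.4791 0.2777] [0.4842 0.2754] depth [0.4792 0.2779 0.0693] r 0.555
Vgreen tri [0.6036 0.1934 0.0667] plane [0.6022 0.1921] [0.6077 0.19  ] depth [0.6022 0.1921 0.07  ] r 0.634
Vblue tri [ 0.4348 -0.0188  0.0684] plane [ 0.4346 -0.0189] [ 0.4374 -0.02  ] depth [ 0.4346 -0.0189  0.0702] r 0.435
Vred tri [ 0.4704 -0.2376  0.0694] plane [ 0.4705 -0.2369] [ 0.4709 -0.2383] depth [ 0.4705 -0.2369  0.0701] r 0.527
knife tri [0.6632 0.0113 0.0265] plane [0.6671 0.0096] [0.6473 0.0276] depth [ 0.6533 -0.0029  0.0008] r 0.663
```

Heights agree with the text: pad tops at 10 mm and cap tops at 70 mm by depth, with triangulation within about 5 mm. I'll use the top-view positions and start by parking red on grey, then check.

```bash
cat >> h.py <<'E'
PAD={'red':(.4745,.277),'yellow':(.6025,.190),'green':(.429,-.020),'blue':(.478,-.2345),'grey':(.6185,-.183)}
VIAL={'yellow':(.4792,.2775),'green':(.6025,.192),'blue':(.4346,-.0189),'red':(.4705,-.237)}
ZG,ZH=.024,.17
def q(x,y):
    f=np.arctan2(y,x)+np.pi/2;return [0,np.cos(f/2),np.sin(f/2),0]
def pick(x,y):
    manip.grip(.07,25);manip.move_to([x,y,ZH],q(x,y));manip.move_l([x,y,ZG+.03],.15);manip.move_l([x,y,ZG],.06)
    manip.grip(.034,25);manip.grip(.02,25)
    print('grip',sensors.read_grip_width(),sensors.read_grasp_force(),sensors.read_ee_pos());manip.move_l([x,y,ZH],.12)
def place(x,y):
    print('held',sensors.read_grip_width())
    manip.move_to([x,y,ZH],q(x,y));manip.move_l([x,y,ZG+.025],.12)
    print('hit',manip.move_l([x,y,ZG+.0003],.03,stop_force=6),sensors.read_ee_pos())
    manip.grip(.038);manip.grip(.07);manip.move_l([x,y,ZH],.15)
def see(name):
    p,d=imaging.get_image("top");cv2.imwrite(f"pics/{name}.png",p);o={}
    for c in HUE:
        for a,ce,h in blobs(p,c):
            w=onplane("top",ce,.07)
            if 110<a<260 and .35<w[0]<.75 and abs(w[1])<.4:o[c]=w[:2].round(4);print(c,a,o[c])
    return o
E
python3 - <<'E'
from h import *
pick(*VIAL['red']);place(*PAD['grey'])
x,y=VIAL['blue'];manip.move_to([.40,.05,.25],q(.4,.05))
see('a');print(sensors.read_time())
E
```

```text
grip 0.027176192790858825 24.65808279812336 [ 0.47067156 -0.23706414  0.02419589]
held 0.02693873709569035
hit False [ 0.61868334 -0.18317622  0.02430771]
red 177 [ 0.6174 -0.1829]
red 193 [0.4944 0.2581]
yellow 191 [0.479  0.2777]
green 173 [0.6029 0.1927]
green 157 [ 0.4339 -0.0416]
12.875
```

```bash
python3 - <<'E'
from h import *
for c in('blue','green','yellow'):
    pick(*VIAL[c]);place(*PAD[c])
pick(.6174,-.183);place(*PAD['red'])
manip.move_to([.35,.0,.35],q(.35,0))
manip.move_to([.134,.533,.25],q(.134,.533))
see('b');p,_=imaging.get_image("scene");cv2.imwrite("pics/bs.png",p);print(sensors.read_time())
t=cv2.resize(cv2.imread("pics/b.png")[170:340,140:480],None,fx=2,fy=2,interpolation=2)
cv2.imwrite("pics/b2.png",cv2.convertScaleAbs(t,alpha=1.6))
E
```

```text
grip 0.027664750737959175 24.56249311566353 [ 0.43475147 -0.01886342  0.02419506]
held 0.027840903192763916
hit True [ 0.47755656 -0.23422133  0.02420238]
grip 0.027213343093224866 24.68629628419876 [0.60271647 0.19204394 0.02423583]
held 0.02771189680161005
hit True [ 0.42846562 -0.02000253  0.02408641]
grip 0.027329137034279444 24.672304317355156 [0.47936931 0.27763091 0.02420885]
held 0.027404501636892974
hit False [0.60277842 0.19001306 0.02430557]
grip 0.027356299237356736 24.710034728050232 [ 0.61759218 -0.18307282  0.02424241]
held 0.027335236036915143
hit False [0.47476818 0.27704117 0.02434455]
56.15
```

View pics/b2.png

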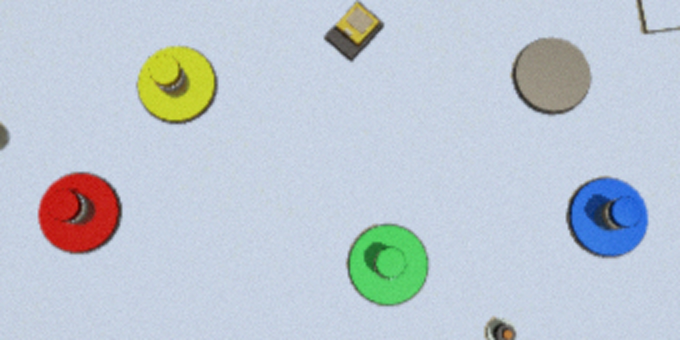

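View pics/bs.png

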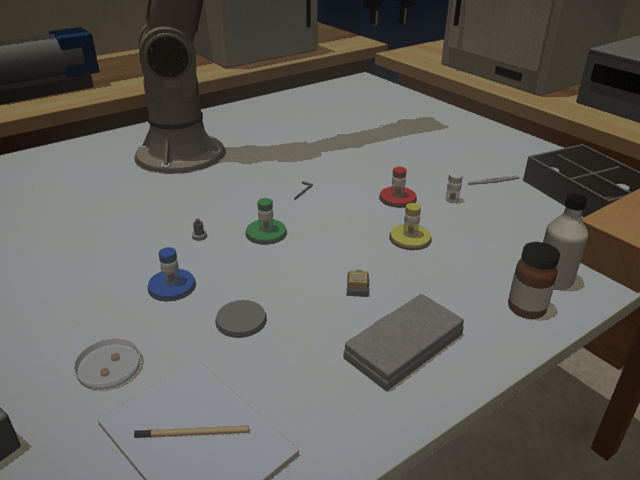

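All four vials stand upright on their own pads, grey is empty and the knife hasn't moved. I'll check the offsets from the cap tops in the crop: red (64,206), yellow (166,69), green (391,263), blue (626,211).

```bash
python3 - <<'E'
from h import *
for c,u in{'red':(64,206),'yellow':(166,69),'green':(391,263),'blue':(626,211)}.items():
    w=onplane("top",(u[0]/2+140,u[1]/2+170),.07)[:2];print(c,((w-PAD[c])*1000).round(1))
E
```

```text
red [ 0. -3.]
yellow [-0.1 -0.5]
green [-1.1  0.1]
blue [-0.4  0.8]
```

All four offsets are within 3 mm, against a 12 mm limit, so I'm handing in.

```bash
python3 -c "
from plant import manip;print(manip.hand_in())"
```

```text
the job is handed in; nothing more can be done
None
```

I handed the job in at about 56 s: all four vials stand upright on their own colour's pad within about 3 mm of the middle by the top camera, the grey pad is empty, and the knife looks unmoved in the pictures.

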